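# Shut and latch the vanity door left ajar

## Robot

A 6-joint arm with a two-finger parallel gripper is mounted at the origin on the work surface. World frame = base frame: x ahead of the robot, y to its left, z up, the work surface at z = 0. Lengths are in m, angles in rad, forces in N, time in s.
With the tool pointing down it reaches from about 0.25 to 0.725 m from the base axis. Payload 4 kg.
Tool frame: the origin (TCP) lies at the very end of the fingers, on their centre line; the grasp point (between the pads) lies 19 mm behind it; z points along the fingers, y is the line along which they close (so a half turn about z gives the same grasp; the last joint's range is limited). The gripper opens to 85 mm and grips with 20 to 120 N. Pads are 22 mm wide; open, the fingers measure 114 mm over their backs; the gripper's body (76 mm by 85 mm) begins 54 mm behind the grasp point. The pads swing forward as they close: fully open they stand 13 mm farther back than shut.
Start: joints at [1.141, 0.241, 0.005, 1.335, 0, 1.571], TCP at [0.208, 0.455, 0.197] pointing down, gripper open.
Joint ranges: [-2.72, 2.72], [-1.05, 1.87], [-1.09, 1.28], [-1.99, 2.15], [-1.42, 1.44], [-3.14, 3.14]. Speed limits (rad/s): [2.79, 2.79, 3.14, 3.14, 3.14, 3.14].

## Interface

Orientations are given as a unit quaternion [x, y, z, w].
In Python, from workcell import monitor, viewer, job gives the robot as it stands.
- The arm moves only by the tool arm_command, never from a script. Its argument "increments" is a list of rows, each an object of numbers: "dx", "dy", "dz": the shift along the tool's x, y, z in cm; "wx", "wy", "wz": the turn, a rotation vector about the tool's x, y, z in rad; "grip": the finger opening in cm, from 0 to 8.54. In form: [{"dx": .., "dy": .., "dz": .., "wx": .., "wy": .., "wz": .., "grip": ..}, ...]. A call has 1 to 10 rows; each row is the pose to reach, as a shift and turn from the pose commanded when the call began, along the tool's axes at that moment; what a row does not reach only later rows make up. A row lasts 1/10 s, in which the tool goes at most 50 mm and 8.59 degrees, less where a joint would pass 70% of its speed; a pose out of reach is approached as far as the arm can. A call with a gripper value outside its range is refused whole. The fingers move at their own pace and stop on an object; the grip force is fixed at half the most. Time passes only in rows, so rows that repeat a pose let the fingers close. It gives the time, the measured TCP pose, the force, the opening and the grip force at its end, in the units of the state.
- monitor.get_obs(): the state, without advancing time (a new reading comes with each control period).
- viewer.camera(name): name is "side" or "top"; returns (picture, depth): 420x560x3 uint8, red, green, blue; 420x560 float32, m along the optical axis (not along the pixel's ray), 0 where there is no reading.
- viewer.get_calibration(name): a dict with "fovy" (degrees; the focal length in pixels is half the picture's height over the tangent of half this angle, whatever the lens; pixels are square), "cx", "cy" (the principal point, pixels), "view" (4x4, takes a point from world to camera coordinates). Camera axes: x right, y up, looking along -z (the intrinsics and any distortion apply to the point x, -y, -z); pixel columns grow to the right and rows downward; lengths in m; the calibration is good to about 2 mm. A picture is of the moment at which its call begins. get_calibration takes no time and is no camera call.
- job.job_done(): hands the job in; it is judged then, once.
The state is a dict: "clock": time; "joint_pos": joint angles; "joint_vel": joint speeds; "tau": joint torques, N m; "eef_pos": TCP position; "tool_rot": TCP orientation; "ft_force": force on the tool from outside, world axes, zero at the start; "ft_torque": the same for the moment, N m; "grip_width": finger opening in m; "grasp_force": force on a finger pad.
Only numpy, scipy, OpenCV 4.12 (cv2) and the standard library are available. Lean on these libraries where they do the work, as an engineer would, in place of code of your own. Each camera call takes 0.05 s, during which the arm holds its last target. There are 200 camera calls.

## Task

One of the three small doors under the raised stone top has been left ajar: push that door shut, then press its own latch button in until it is fully home, both with gentle pressure. Shut the door before the button goes in, and do not pull the door wider open. Leave the other two doors and their buttons as they are, also the button that stands out on a shut door, and do not disturb or pick up anything on the stone or the counter.

Things in the scene. Friction and masses are not known exactly. Their poses are not given: they have to be found in the camera images.
- vanity: low cabinet on the counter with a raised quartz top, 240 mm deep (x), 700 mm long (y), 180 mm high, the top slab 20 mm thick; origin at the centre of its underside. Its front with three equal small doors side by side (centres 225 mm apart) faces the robot, along the cabinet's own -x; the shut doors' faces lie 120 mm in front of the origin. Which of the three places holds which door changes
- door_a (a joint): hinge of the door that stands ajar (0.22 to 0.5 rad at the start), in rad: 0 is shut, and it grows as the door swings out towards the robot. It turns easily (well under 1 N at the latch) and stays wherever it is left; shut, it rests against a firm stop with its face flush with the edge of the stone top.
- latch_a (a joint): travel of the latch button of door_a, in m: 0 is standing out (its face 22 mm proud of the door), 0.016 is fully home (its face 6 mm proud). It slides straight into the door, takes about 3 to 4 N to move, has no spring and stays where it is pushed.
- button_face_a (a point): centre of the front face of that button: a chrome disc 26 mm across, on a 38 mm rosette 3 mm proud of the door; 136 mm above the counter, 44 mm below the stone top, 186 mm from the hinge line, 35 mm from the door's free edge. Axes turn with the door: x straight into the door (the way to press), y along it towards the hinge, z up.
- door_hinge_a (a point): point on the hinge line of that door, in the plane of its front face, 136 mm above the counter like the button; axes turn with the door: x into the door, y from the free edge to the hinge, z up. The door face reaches from here 221 mm along -y.
- door_b (a joint): hinge of the door that is shut but off the latch: its button stands out and is to stay so; built and measured like door_a
- latch_b (a joint): travel of the latch button of door_b; like latch_a: 0 standing out, 0.016 home
- button_face_b (a point): centre of the front face of the button on door_b, axes as for button_face_a
- door_c (a joint): hinge of the door that is shut and latched, its button home; built and measured like door_a
- latch_c (a joint): travel of the latch button of door_c; like latch_a: 0 standing out, 0.016 home
- button_face_c (a point): centre of the front face of the button on door_c, axes as for button_face_a
- tumbler: chrome toothbrush tumbler, 72 mm across, 100 mm tall, a blue toothbrush leaning in it (170 mm to its tip), on the raised stone top; origin under its centre
- soap_dish: grey stone soap dish with a cream soap bar, 85 x 125 mm, 34 mm high, on the raised stone top; origin under its centre
- balm_tin: round tin of lip balm, 46 mm across, 18 mm high, brass-coloured lid, on the raised stone top; origin under its centre
- flosser: white plastic flosser handle lying on the raised stone top, 22 mm wide, 160 mm long along its own y, 18 mm high; origin under its centre
- lotion: amber bottle with black cap, 56 mm across, 130 mm tall, standing on the counter to the left of the cabinet's front; origin under its centre
- perfume: green glass perfume bottle with brass cap, 32 x 55 mm, 90 mm tall, standing on the counter to the right; origin under its centre
- comb: black comb lying on the counter in front of the doors, 35 x 170 mm, 8 mm thick; origin under its centre
- locker_b: box of the locker behind door_b, 225 mm wide, with that door and button; origin under its centre, 20 mm above the counter
- locker_c: box of the locker behind door_c, 225 mm wide, with that door and button; origin under its centre, 20 mm above the counter
- locker_a: locker whose door stands ajar, 225 mm wide; origin under its centre, 20 mm above the counter. Its walnut door (like the other two) is 221 mm wide, 136 mm high, 18 mm thick, 0.32 kg, lower edge 22 mm and upper edge 158 mm above the counter, hung on its left side (+y) as seen from the robot, the latch button near the upper right corner

How it is judged:
On the way, in this order (a step that is already met when the one before it is completed fails the run):
1. the ajar door is shut, its button still standing out (value of joint door_a below 0.03 rad and value of joint latch_a below 0.006 m), for 0.05 s.
2. its button is fully home with the door shut (value of joint latch_a above 0.0135 m and value of joint door_a below 0.03 rad), for 0.1 s.
At the end, for the whole second after the job is handed in: door_a is shut within 0.03 rad and its button is home (at least 13.5 of 16 mm in); the other doors are shut within 0.03 rad, button b is still out (under 4 mm in) and button c still home; each loose thing is within 12 mm of where it began (all of step 2 and value of joint each of door_b, door_c below 0.03 rad and value of joint latch_b below 0.004 m and value of joint latch_c above 0.0135 m and distance of each of tumbler, soap_dish, balm_tin, flosser, lotion, perfume, comb from where it was at the start of the episode below 0.012 m); the robot touches nothing.
It fails at once if the button was pressed in while its door was still ajar (value of joint latch_a above 0.006 m and value of joint door_a above 0.06 rad).
It fails at once if the door was pulled wider open (value of joint door_a above 0.62 rad).
It fails at once if the door or its button was pushed with more than 40 N (contact force between any of the fingers, the arm and locker_a above 40 N).
It fails at once if another door or latch button was moved, or pushed with over 5 N (value of joint latch_b above 0.004 m or value of joint any of door_b, door_c above 0.03 rad or value of joint latch_c below 0.0135 m or contact force between any of the fingers, the arm and locker_b above 5 N or contact force between any of the fingers, the arm and locker_c above 5 N).
It fails at once if something on the stone or the counter was moved or lifted more than 12 mm, or tipped (distance of any of tumbler, soap_dish, balm_tin, flosser, lotion, perfume, comb from where it was at the start of the episode above 0.012 m or angle between any of tumbler, soap_dish, balm_tin, flosser, lotion, perfume, comb's own z axis and vertical above 0.2 rad).
It also fails if it takes over 40 s, if anything falls off the work surface, if the arm or the gripper's body presses on something with over 40 N, if the wrist force passes 120 N, or if a joint passes its speed limit or range.

## Working session

There is one attempt and no reset: what is moved stays moved. The work goes in short steps, Python scripts to look and compute and a tool call to move; the robot and the scene stay as the last step left them, time stands still between calls to the robot, and variables do not carry over. Pictures are saved under pics/ and viewed, at most 10 in all, crops included, and the job is handed in when it is done.

Besides the shell and the picture viewer there is one more tool, called after "Request:" as name(argument=value, ...), one argument or row to a line, values as JSON. arm_command: Moves the arm, as the interface text tells. Its arguments: {"type":"object","properties":{"increments":{"type":"array","items":{"type":"object","properties":{"dx":{"type":"number"},"dy":{"type":"number"},"dz":{"type":"number"},"wx":{"type":"number"},"wy":{"type":"number"},"wz":{"type":"number"},"grip":{"type":"number"}}}}},"required":["increments"]}

```bash
mkdir -p pics; cat > h.py <<'E'
import numpy as np, cv2
from workcell import monitor, viewer, job
def snap(n,tag):
    im,d=viewer.camera(n); cv2.imwrite(f'pics/{tag}.png',im[:,:,::-1]); np.savez(f'pics/{tag}.npz',im=im,d=d); return im,d
def pts(n,d):
    c=viewer.get_calibration(n); f=d.shape[0]/2/np.tan(np.radians(c['fovy'])/2)
    v,u=np.mgrid[:d.shape[0],:d.shape[1]]
    P=np.stack([(u-c['cx'])/f*d,-(v-c['cy'])/f*d,-d,np.ones_like(d)],-1)
    return (P@np.linalg.inv(np.array(c['view'])).T)[...,:3]
E
python3 - <<'E'
from h import *
for n in('side','top'):
    im,d=snap(n,n+'0'); print({k:np.round(v,3).tolist() if not isinstance(v,str) else v for k,v in viewer.get_calibration(n).items()}, (d>0).mean())
print(monitor.get_obs())
E
```

```text
{'fovy': 55.911, 'cx': 278.742, 'cy': 204.812, 'view': [[-0.474, -0.88, 0.01, 0.334], [0.837, -0.447, 0.314, -0.533], [-0.272, 0.157, 0.949, -1.2], [0.0, 0.0, 0.0, 1.0]]} 0.9960926870748299
{'fovy': 46.67, 'cx': 280.414, 'cy': 218.532, 'view': [[-0.016, -1.0, 0.001, 0.037], [0.998, -0.016, 0.066, -0.601], [-0.066, 0.002, 0.998, -1.418], [0.0, 0.0, 0.0, 1.0]]} 0.9959141156462585
{'clock': 0.1, 'joint_pos': array([1.14099750e+00, 2.41334681e-01, 3.83459216e-03, 1.33520229e+00,
       7.10843602e-06, 1.57077150e+00]), 'joint_vel': array([ 5.54846143e-04, -1.34523224e-03,  2.22743076e-03,  1.15779817e-03,
        2.51232623e-05,  3.89413555e-04]), 'tau': array([-9.09147166e-04, -3.73138797e+01,  2.53009844e+01,  1.08245277e-02,
       -5.58833551e-05,  6.73600780e-06]), 'eef_pos': array([0.20807331, 0.45394009, 0.19599423]), 'tool_rot': array([ 2.13236933e-01,  9.77000052e-01, -9.30343241e-04, -2.06715869e-04]), 'ft_force': array([ 0.10527115,  0.40974795, -0.75072674]), 'ft_torque': array([0.02153626, 0.05127098, 0.07106273]), 'grasp_force': 0.0, 'grip_width': 0.08532523994653703}
```

View pics/side0.png

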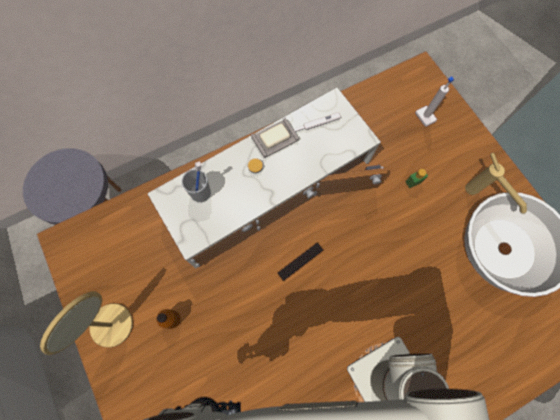

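View pics/top0.png

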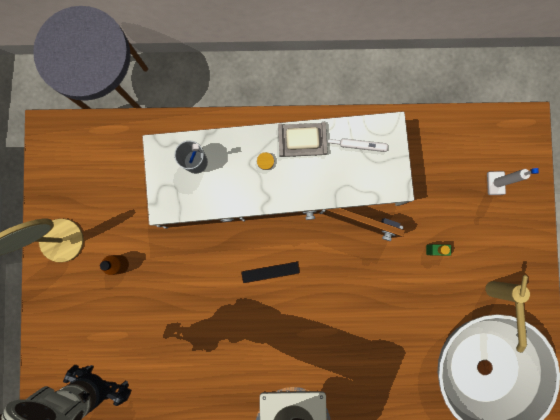

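The door on the right (as seen from the robot) is ajar: in the top view its hinge is near (320,208) and its button near (388,236). The comb is at (270,272) and the perfume at (440,250).

```bash
python3 - <<'E'
from h import *
for n,b in(('side',(300,125,420,215)),('top',(290,180,430,270))):
    z=np.load(f'pics/{n}0.npz'); im,d=z['im'],z['d']; P=pts(n,d)
    hsv=cv2.cvtColor(im,cv2.COLOR_RGB2HSV)
    m=((abs(P[...,2]-.18)<.012)&(P[...,0]>.3)).astype(np.uint8)
    m=cv2.morphologyEx(m,cv2.MORPH_OPEN,np.ones((5,5)))
    k,l,st,_=cv2.connectedComponentsWithStats(m); i=1+st[1:,4].argmax()
    m=cv2.morphologyEx((l==i).astype(np.uint8),cv2.MORPH_CLOSE,np.ones((25,25)))
    q=P[m>0]; q=q[abs(q[:,2]-.18)<.015]
    r=cv2.minAreaRect(q[:,:2].astype(np.float32)); print(n,r,np.round(cv2.boxPoints(r),4).tolist(),np.median(q[:,2]))
    # ajar door: high points in front
    x0,y0,x1,y1=b
    c=cv2.resize(im[y0:y1,x0:x1],None,fx=5,fy=5,interpolation=cv2.INTER_CUBIC); cv2.imwrite(f'pics/c{n}.png',c[:,:,::-1])
    for nm,bx in(('lotion',None),):pass
    mm=(P[...,2]>.125)&(P[...,2]<.166)&(P[...,0]>.25)&(P[...,0]<.6)&(P[...,1]<.05)&(P[...,1]>-.3)
    v,u=np.nonzero(mm); 
    idx=np.arange(0,len(v),max(1,len(v)//30)); print(np.c_[u[idx],v[idx],np.round(P[v[idx],u[idx]],3)].tolist())
E
```

```text
side ((0.7287299036979675, 0.03220629692077637), (0.24251659214496613, 0.7016765475273132), 4.4564208984375) [[0.5806000232696533, 0.3725999891757965], [0.6351000070571899, -0.3269999921321869], [0.8769000172615051, -0.30809998512268066], [0.8223999738693237, 0.391400009393692]] 0.17982131127119927
[[372.0, 165.0, 0.587, -0.272, 0.148], [376.0, 166.0, 0.578, -0.281, 0.151], [379.0, 167.0, 0.57, -0.286, 0.153], [379.0, 168.0, 0.565, -0.281, 0.16], [376.0, 169.0, 0.567, -0.272, 0.158], [369.0, 170.0, 0.574, -0.249, 0.161], [354.0, 171.0, 0.594, -0.208, 0.156], [372.0, 171.0, 0.568, -0.259, 0.154], [353.0, 172.0, 0.593, -0.203, 0.157], [372.0, 172.0, 0.564, -0.255, 0.158], [348.0, 173.0, 0.597, -0.187, 0.157], [366.0, 173.0, 0.57, -0.236, 0.159], [384.0, 173.0, 0.545, -0.289, 0.152], [359.0, 174.0, 0.577, -0.214, 0.162], [378.0, 174.0, 0.551, -0.27, 0.153], [353.0, 175.0, 0.584, -0.198, 0.156], [371.0, 175.0, 0.559, -0.25, 0.15], [344.0, 176.0, 0.594, -0.171, 0.157], [362.0, 176.0, 0.57, -0.224, 0.147], [380.0, 176.0, 0.547, -0.282, 0.131], [354.0, 177.0, 0.578, -0.198, 0.152], [372.0, 
[... 1181 characters left out ...]
77, -0.195, 0.158], [385.0, 223.0, 0.576, -0.253, 0.151], [369.0, 224.0, 0.574, -0.209, 0.159], [390.0, 224.0, 0.573, -0.266, 0.152], [378.0, 225.0, 0.571, -0.233, 0.158], [399.0, 225.0, 0.57, -0.29, 0.153], [390.0, 226.0, 0.568, -0.264, 0.159], [383.0, 227.0, 0.565, -0.246, 0.157], [377.0, 228.0, 0.564, -0.234, 0.139], [398.0, 228.0, 0.562, -0.287, 0.152], [395.0, 229.0, 0.559, -0.278, 0.158], [395.0, 230.0, 0.557, -0.278, 0.158], [394.0, 231.0, 0.554, -0.275, 0.156], [395.0, 232.0, 0.551, -0.278, 0.157], [398.0, 233.0, 0.549, -0.286, 0.156], [400.0, 234.0, 0.546, -0.292, 0.15], [401.0, 235.0, 0.543, -0.294, 0.153], [388.0, 237.0, 0.539, -0.261, 0.147], [387.0, 240.0, 0.531, -0.261, 0.131]]
```

```bash
python3 -c "
import cv2,numpy as np
a=cv2.imread('pics/cside.png');b=cv2.imread('pics/ctop.png');print(a.shape,b.shape)
a=cv2.resize(a,(560,420))[:290+130];w=np.zeros((600,800,3),np.uint8)
a=cv2.resize(a,(400,300));b=cv2.resize(b,(465,300));w[:300,:400]=a;w[300:,:465]=b;cv2.imwrite('pics/cc.png',w)"
```

```text
(450, 600, 3) (450, 700, 3)
```

View pics/cc.png

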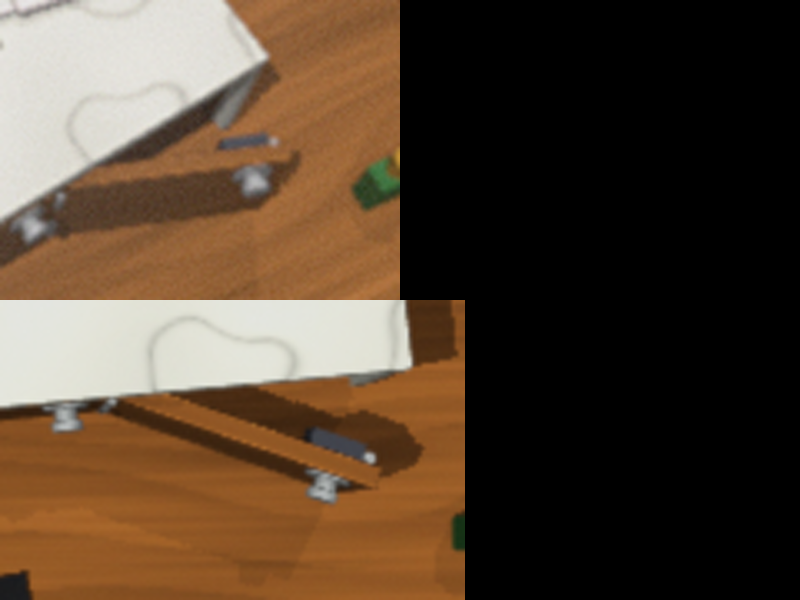

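Top views put the slab centre at (0.728, 0.032) with yaw 0.077, and the door about 0.43 rad open. I'll push the door beside its button with closed fingers tilted 45°.

```bash
cat >> h.py <<'E'
from scipy.spatial.transform import Rotation as Ro
C=np.array([.7278,.0324,0]); YAW=.0768; Rz=Ro.from_euler('z',YAW)
n=np.array([1,0,-1])/2**.5; RT=Rz*Ro.from_matrix(np.c_[np.cross([0,1,0],n),[0,1,0],n])
def inc(cab=None,world=None):
    o=monitor.get_obs(); p=np.array(world) if world is not None else C+Rz.apply(cab)
    R=Ro.from_quat(o['tool_rot']); print('t',o['clock'],'q',o['joint_pos'].round(2),'cab',Rz.inv().apply(o['eef_pos']-C).round(4),'F',Rz.inv().apply(o['ft_force']).round(1),'w',o['grip_width'])
    print('target',p.round(3),'cm',(R.inv().apply(p-o['eef_pos'])*100).round(2),'rot',(R.inv()*RT).as_rotvec().round(3))
E
python3 - <<'E'
from h import *
inc(world=[.38,-.2,.25])
E
```

```text
t 0.1 q [1.14 0.24 0.   1.34 0.   1.57] cab [-0.4859  0.4602  0.196 ] F [ 0.1  0.4 -0.8] w 0.08532523994653703
target [ 0.38 -0.2   0.25] cm [-42.88 -52.29  -5.3 ] rot [-0.201 -0.769 -0.479]
```

Request:
arm_command(
  increments=[
    {"dx":0,"dy":0,"dz":-5,"grip":0},
    {"dx":-4,"dy":-5,"dz":-7,"grip":0},
    {"dx":-8,"dy":-9,"dz":-7,"grip":0},
    {"dx":-11,"dy":-13,"dz":-7,"grip":0},
    {"dx":-14,"dy":-17,"dz":-7,"grip":0},
    {"dx":-17,"dy":-21,"dz":-7,"grip":0},
    {"dx":-20,"dy":-25,"dz":-7,"grip":0},
    {"dx":-23,"dy":-29,"dz":-7,"grip":0},
    {"dx":-26,"dy":-33,"dz":-7,"grip":0},
    {"dx":-26,"dy":-33,"dz":-7,"grip":0},
  ],
)

```text
validation failed for argument at $.in...
```

```bash
python3 - <<'E'
from h import *
inc(world=[.38,-.2,.25])
E
```

```text
t 0.1 q [1.14 0.24 0.   1.34 0.   1.57] cab [-0.4859  0.4602  0.196 ] F [ 0.1  0.4 -0.8] w 0.08532523994653703
target [ 0.38 -0.2   0.25] cm [-42.88 -52.29  -5.3 ] rot [-0.201 -0.769 -0.479]
```

Request:
arm_command(
  increments=[
    {"dx":0,"dy":0,"dz":-5,"wx":0,"wy":0,"wz":0,"grip":0},
    {"dx":-4,"dy":-5,"dz":-7,"wx":0,"wy":0,"wz":0,"grip":0},
    {"dx":-8,"dy":-9,"dz":-7,"wx":0,"wy":0,"wz":0,"grip":0},
    {"dx":-11,"dy":-13,"dz":-7,"wx":0,"wy":0,"wz":0,"grip":0},
    {"dx":-14,"dy":-17,"dz":-7,"wx":0,"wy":0,"wz":0,"grip":0},
    {"dx":-17,"dy":-21,"dz":-7,"wx":0,"wy":0,"wz":0,"grip":0},
    {"dx":-20,"dy":-25,"dz":-7,"wx":0,"wy":0,"wz":0,"grip":0},
    {"dx":-23,"dy":-29,"dz":-7,"wx":0,"wy":0,"wz":0,"grip":0},
    {"dx":-26,"dy":-33,"dz":-7,"wx":0,"wy":0,"wz":0,"grip":0},
  ],
)

```text
clock: 1.0
eef_pos: [0.302, 0.0667, 0.2667]
tool_rot: [0.213, 0.977, 0.0, 0.0]
ft_force: [1.8, 0.2, -0.4]
grip_width: -0.0001
grasp_force: 0.0
```

```bash
python3 - <<'E'
from h import *
inc(world=[.38,-.2,.25])
E
```

```text
t 1.0 q [ 0.22 -0.17 -0.24  1.5  -0.    0.65] cab [-0.4219  0.0668  0.2667] F [ 1.8  0.1 -0.4] w -7.004615108694238e-05
target [ 0.38 -0.2   0.25] cm [-18.18 -21.01   1.67] rot [-0.198 -0.768 -0.479]
```

Request:
arm_command(
  increments=[
    {"dx":-4,"dy":-4,"dz":0,"wx":-0.03,"wy":-0.11,"wz":-0.07,"grip":0},
    {"dx":-7,"dy":-8,"dz":0,"wx":-0.06,"wy":-0.22,"wz":-0.14,"grip":0},
    {"dx":-10,"dy":-12,"dz":0,"wx":-0.09,"wy":-0.33,"wz":-0.21,"grip":0},
    {"dx":-13,"dy":-16,"dz":0,"wx":-0.12,"wy":-0.44,"wz":-0.28,"grip":0},
    {"dx":-16,"dy":-20,"dz":0,"wx":-0.15,"wy":-0.55,"wz":-0.35,"grip":0},
    {"dx":-18.2,"dy":-21,"dz":1,"wx":-0.17,"wy":-0.66,"wz":-0.42,"grip":0},
    {"dx":-18.2,"dy":-21,"dz":1.7,"wx":-0.198,"wy":-0.768,"wz":-0.479,"grip":0},
    {"dx":-18.2,"dy":-21,"dz":1.7,"wx":-0.198,"wy":-0.768,"wz":-0.479,"grip":0},
    {"dx":-18.2,"dy":-21,"dz":1.7,"wx":-0.198,"wy":-0.768,"wz":-0.479,"grip":0},
  ],
)

```text
clock: 1.9
eef_pos: [0.3779, -0.1988, 0.2469]
tool_rot: [-0.031, 0.924, 0.016, 0.381]
ft_force: [0.3, -0.7, 0.4]
grip_width: -0.0001
grasp_force: 0.0
```

```bash
python3 - <<'E'
from h import *
inc(cab=[-.25,-.25,.092]); im,d=snap('top','top1')
E
```

```text
t 1.9 q [-1.   -0.32 -0.68  0.76  0.67 -0.91] cab [-0.3666 -0.2037  0.2469] F [ 0.2 -0.7  0.4] w -0.00012201426459379947
target [ 0.498 -0.236  0.092] cm [ 2.6  -4.62 19.21] rot [-0.002 -0.003 -0.009]
```

Request:
arm_command(
  increments=[
    {"dx":0.5,"dy":-1,"dz":4,"wx":0,"wy":0,"wz":0,"grip":0},
    {"dx":1,"dy":-2,"dz":8,"wx":0,"wy":0,"wz":0,"grip":0},
    {"dx":1.5,"dy":-3,"dz":12,"wx":0,"wy":0,"wz":0,"grip":0},
    {"dx":2,"dy":-4,"dz":15,"wx":0,"wy":0,"wz":0,"grip":0},
    {"dx":2.6,"dy":-4.6,"dz":17.5,"wx":0,"wy":0,"wz":0,"grip":0},
    {"dx":2.6,"dy":-4.6,"dz":19.2,"wx":0,"wy":0,"wz":0,"grip":0},
    {"dx":2.6,"dy":-4.6,"dz":19.2,"wx":0,"wy":0,"wz":0,"grip":0},
  ],
)

```text
clock: 2.65
eef_pos: [0.5025, -0.2331, 0.0945]
tool_rot: [-0.037, 0.924, 0.016, 0.381]
ft_force: [-0.4, -0.2, -0.1]
grip_width: -0.0003
grasp_force: 0.0
```

```bash
python3 - <<'E'
from h import *
inc(cab=[-.13,-.25,.092]); im,d=snap('top','top2'); im2,_=snap('side','side2')
w=np.hstack([cv2.resize(im[170:300,270:450],(390,300)),cv2.resize(im2[110:290,260:450],(390,370))[:300]]); cv2.imwrite('pics/w2.png',w[:,:,::-1])
E
```

```text
t 2.65 q [-0.76  0.14 -0.79  0.05  0.55 -0.67] cab [-0.245  -0.2475  0.0945] F [-0.5 -0.1 -0.1] w -0.00030654389222745153
target [ 0.617 -0.227  0.092] cm [-7.97 -0.29  8.29] rot [ 0.003 -0.002  0.001]
```

View pics/w2.png

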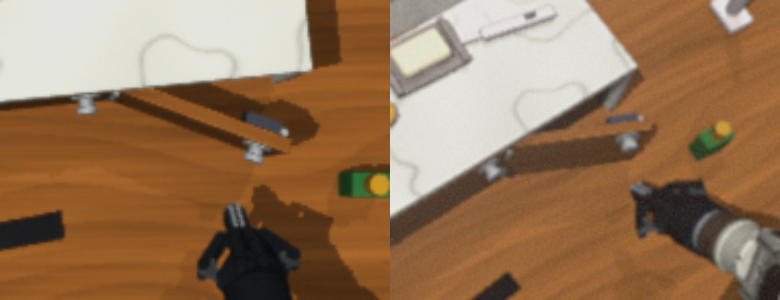

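The fingers are clear of the button and sit to its hinge side. Pushing forward, which is tool (-0.707, 0, 0.707).

Request:
arm_command(
  increments=[
    {"dx":-0.8,"dy":0,"dz":0.8,"wx":0,"wy":0,"wz":0,"grip":0},
    {"dx":-1.6,"dy":0,"dz":1.6,"wx":0,"wy":0,"wz":0,"grip":0},
    {"dx":-2.4,"dy":0,"dz":2.4,"wx":0,"wy":0,"wz":0,"grip":0},
    {"dx":-3,"dy":0,"dz":3,"wx":0,"wy":0,"wz":0,"grip":0},
    {"dx":-3.6,"dy":0,"dz":3.6,"wx":0,"wy":0,"wz":0,"grip":0},
    {"dx":-4.2,"dy":0,"dz":4.2,"wx":0,"wy":0,"wz":0,"grip":0},
    {"dx":-4.8,"dy":0,"dz":4.8,"wx":0,"wy":0,"wz":0,"grip":0},
    {"dx":-5.4,"dy":0,"dz":5.4,"wx":0,"wy":0,"wz":0,"grip":0},
    {"dx":-6,"dy":0,"dz":6,"wx":0,"wy":0,"wz":0,"grip":0},
    {"dx":-6.6,"dy":0,"dz":6.6,"wx":0,"wy":0,"wz":0,"grip":0},
  ],
)

```text
clock: 3.75
eef_pos: [0.5943, -0.2283, 0.0954]
tool_rot: [-0.035, 0.923, 0.014, 0.382]
ft_force: [-0.5, -0.9, -0.3]
grip_width: -0.0002
grasp_force: 0.3
```

```bash
python3 - <<'E'
from h import *
inc(cab=[-.128,-.25,.092])
E
```

```text
t 3.75 q [-0.6   0.25 -0.65  0.    0.46 -0.52] cab [-0.1531 -0.2497  0.0954] F [-0.6 -0.9 -0.3] w -0.00016652719372165368
target [ 0.619 -0.227  0.092] cm [-1.54 -0.03  2.01] rot [-0.001 -0.001 -0.001]
```

Request:
arm_command(
  increments=[
    {"dx":-0.4,"dy":0,"dz":0.4,"wx":0,"wy":0,"wz":0,"grip":0},
    {"dx":-0.7,"dy":0,"dz":0.7,"wx":0,"wy":0,"wz":0,"grip":0},
    {"dx":-1.0,"dy":0,"dz":1.0,"wx":0,"wy":0,"wz":0,"grip":0},
    {"dx":-1.2,"dy":0,"dz":1.2,"wx":0,"wy":0,"wz":0,"grip":0},
    {"dx":-1.4,"dy":0,"dz":1.4,"wx":0,"wy":0,"wz":0,"grip":0},
  ],
)

```text
clock: 4.25
eef_pos: [0.6137, -0.2268, 0.0955]
tool_rot: [-0.035, 0.923, 0.014, 0.382]
ft_force: [-1.4, -1.3, -0.2]
grip_width: 0.0
grasp_force: 0.2
```

```bash
python3 - <<'E'
from h import *
inc(cab=[-.128,-.25,.092])
E
```

```text
t 4.25 q [-0.58  0.28 -0.62  0.    0.44 -0.5 ] cab [-0.1337 -0.2497  0.0955] F [-1.5 -1.1 -0.2] w 4.811696440508734e-05
target [ 0.619 -0.227  0.092] cm [-0.15 -0.03  0.65] rot [-0.001 -0.001 -0.001]
```

Request:
arm_command(
  increments=[
    {"dx":-0.14,"dy":0,"dz":0.14,"wx":0,"wy":0,"wz":0,"grip":0},
    {"dx":-0.25,"dy":0,"dz":0.25,"wx":0,"wy":0,"wz":0,"grip":0},
    {"dx":-0.35,"dy":0,"dz":0.35,"wx":0,"wy":0,"wz":0,"grip":0},
  ],
)

```text
clock: 4.55
eef_pos: [0.6186, -0.2264, 0.0956]
tool_rot: [-0.035, 0.923, 0.014, 0.382]
ft_force: [-0.8, -0.6, -0.2]
grip_width: 0.0005
grasp_force: 0.2
```

```bash
python3 - <<'E'
from h import *
inc(cab=[-.128,-.25,.092]); im,d=snap('top','top3'); im2,_=snap('side','side3')
w=np.hstack([cv2.resize(im[170:300,270:450],(390,300)),cv2.resize(im2[110:290,260:450],(390,370))[:300]]); cv2.imwrite('pics/w3.png',w[:,:,::-1])
E
```

```text
t 4.55 q [-0.57  0.28 -0.61  0.    0.44 -0.49] cab [-0.1288 -0.2497  0.0956] F [-0.9 -0.5 -0.2] w 0.0005033957834369557
target [ 0.619 -0.227  0.092] cm [ 0.2  -0.03  0.31] rot [-0.001 -0.    -0.001]
```

View pics/w3.png

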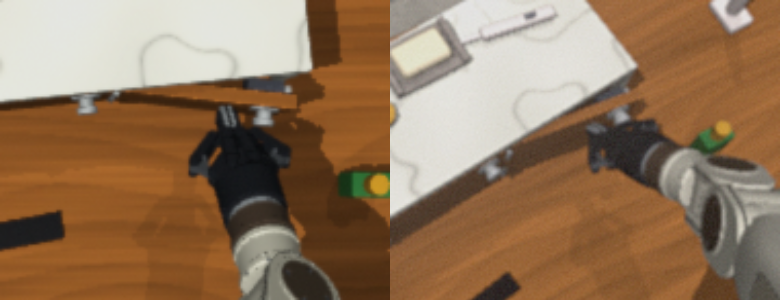

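The door is still about 0.1 rad open: its edge is at (295,100), while the stone edge is at (310,70). The fingers stay clear of the button. I'll carry on in small steps.

Request:
arm_command(
  increments=[
    {"dx":-0.2,"dy":0,"dz":0.2,"wx":0,"wy":0,"wz":0,"grip":0},
    {"dx":-0.4,"dy":0,"dz":0.4,"wx":0,"wy":0,"wz":0,"grip":0},
    {"dx":-0.6,"dy":0,"dz":0.6,"wx":0,"wy":0,"wz":0,"grip":0},
  ],
)

```text
clock: 4.95
eef_pos: [0.6272, -0.2258, 0.0956]
tool_rot: [-0.035, 0.923, 0.014, 0.382]
ft_force: [-0.3, -0.2, 0.1]
grip_width: -0.0
grasp_force: 0.2
```

Request:
arm_command(
  increments=[
    {"dx":-0.1,"dy":0,"dz":0.1,"wx":0,"wy":0,"wz":0,"grip":0},
    {"dx":-0.2,"dy":0,"dz":0.2,"wx":0,"wy":0,"wz":0,"grip":0},
  ],
)

```text
clock: 5.15
eef_pos: [0.63, -0.2255, 0.0956]
tool_rot: [-0.035, 0.923, 0.014, 0.382]
ft_force: [-0.4, -0.6, 1.6]
grip_width: -0.0001
grasp_force: 0.2
```

```bash
python3 - <<'E'
from h import *
inc(cab=[-.12,-.25,.092]); im,d=snap('top','top4'); P=pts('top',d)
q=(P-C)@Rz.as_matrix(); m=(abs(q[...,2]-.155)<.006)&(q[...,1]<-.13)&(q[...,1]>-.34)&(q[...,0]>-.2)&(q[...,0]<-.11)
for a in np.arange(-.34,-.13,.02):
    k=m&(q[...,1]>a)&(q[...,1]<a+.02); print(round(a,2),k.sum(), q[k][:,0].min().round(4) if k.any() else '')
E
```

```text
t 5.15 q [-0.56  0.3  -0.59  0.    0.43 -0.48] cab [-0.1173 -0.2496  0.0956] F [-0.5 -0.6  1.6] w -0.00010489901182055448
target [ 0.627 -0.226  0.092] cm [ 0.45 -0.04  0.06] rot [-0.001 -0.    -0.001]
-0.34 34 -0.1438
-0.32 58 -0.1571
-0.3 69 -0.1905
-0.28 72 -0.1899
-0.26 74 -0.1851
-0.24 65 -0.1927
-0.22 31 -0.1926
-0.2 21 -0.129
-0.18 18 -0.1269
-0.16 13 -0.1248
-0.14 4 -0.1233
```

```bash
python3 - <<'E'
from h import *
im=np.load('pics/top4.npz')['im']; im2,_=snap('side','side4')
w=np.hstack([cv2.resize(im[185:265,300:430],None,fx=3.05,fy=3.05,interpolation=3),cv2.resize(im2[120:200,290:420],None,fx=3.05,fy=3.05,interpolation=3)]); cv2.imwrite('pics/w4.png',w[:,:,::-1])
E
```

```text
(no output)
```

View pics/w4.png

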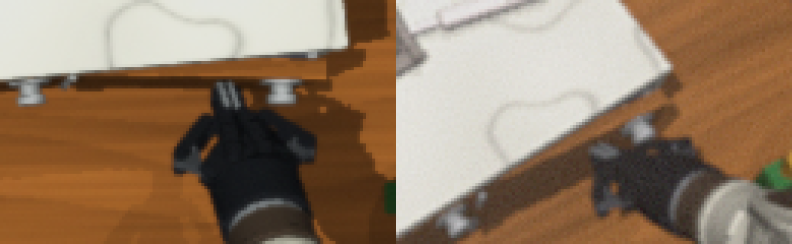

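Request:
arm_command(
  increments=[
    {"dx":-0.15,"dy":0,"dz":0.15,"wx":0,"wy":0,"wz":0,"grip":0},
    {"dx":-0.3,"dy":0,"dz":0.3,"wx":0,"wy":0,"wz":0,"grip":0},
    {"dx":-0.45,"dy":0,"dz":0.45,"wx":0,"wy":0,"wz":0,"grip":0},
  ],
)

```text
clock: 5.55
eef_pos: [0.6362, -0.2251, 0.0955]
tool_rot: [-0.035, 0.923, 0.014, 0.382]
ft_force: [0.4, -0.6, 0.7]
grip_width: -0.0003
grasp_force: 0.2
```

```bash
python3 - <<'E'
from h import *
inc(cab=[-.12,-.25,.092]); im,d=snap('top','top5'); P=pts('top',d); q=(P-C)@Rz.as_matrix()
# finger column along cab y ~ -.25 
for v in range(205,232):
    k=[(u,*q[v,u].round(3)) for u in range(360,440) if abs(q[v,u,1]+.25)<.0015 or abs(q[v,u,1]+.2)<.0015]; print(v,[tuple(map(float,x)) for x in k])
E
```

```text
t 5.55 q [-0.55  0.31 -0.58  0.    0.43 -0.47] cab [-0.111  -0.2497  0.0955] F [ 0.3 -0.7  0.7] w -0.00031849965204760756
target [ 0.627 -0.226  0.092] cm [ 0.88 -0.03 -0.38] rot [-0.001 -0.    -0.001]
205 [(375.0, -0.123, -0.25, 0.157)]
206 [(375.0, -0.125, -0.251, 0.15)]
207 [(375.0, -0.128, -0.25, 0.156)]
208 [(375.0, -0.13, -0.251, 0.148)]
209 [(373.0, -0.131, -0.249, 0.129)]
210 [(370.0, -0.13, -0.249, 0.084), (374.0, -0.134, -0.251, 0.132)]
211 [(368.0, -0.13, -0.25, 0.05), (374.0, -0.137, -0.25, 0.133)]
212 [(365.0, -0.129, -0.25, -0.001), (374.0, -0.14, -0.25, 0.136), (375.0, -0.141, -0.251, 0.142)]
213 [(365.0, -0.132, -0.249, 0.002), (374.0, -0.143, -0.249, 0.139), (375.0, -0.144, -0.25, 0.146)]
214 [(365.0, -0.135, -0.25, -0.001), (375.0, -0.146, -0.25, 0.144)]
215 [(365.0, -0.138, -0.249, 0.001), (375.0, -0.149, -0.249, 0.15), (376.0, -0.149, -0.251, 0.152)]
216 [(365.0, -0.141, -0.249, -0.0), (375.0, -0.152, -0.249, 0.149)]
217 [(365.0, -0.144, -0.249, -0.003), (376.0, -0.155, -0.251, 0.148)]
218 [(365.0, -0.147, -0.249, -0.004), (366.0, -0.147, -0.251, 0.003), (376.0, -0.157, -0.251, 0.149), (377.0, -0.158, -0.251, 0.161)]
219 [(376.0, -0.16, -0.251, 0.148), (377.0, -0.161, -0.25, 0.162)]
220 [(376.0, -0.163, -0.251, 0.147), (377.0, -0.163, -0.251, 0.156)]
221 [(376.0, -0.165, -0.25, 0.148), (377.0, -0.166, -0.25, 0.16)]
222 []
223 []
224 [(377.0, -0.174, -0.251, 0.152)]
225 []
226 []
227 [(360.0, -0.178, -0.201, 0.176), (379.0, -0.183, -0.25, 0.179)]
228 [(360.0, -0.181, -0.2, 0.181), (379.0, -0.186, -0.249, 0.183), (380.0, -0.186, -0.251, 0.184)]
229 [(360.0, -0.184, -0.199, 0.186), (380.0, -0.189, -0.251, 0.186)]
230 [(360.0, -0.186, -0.199, 0.185), (361.0, -0.187, -0.201, 0.188), (380.0, -0.191, -0.249, 0.19), (381.0, -0.192, -0.251, 0.193)]
231 [(361.0, -0.189, -0.2, 0.189), (367.0, -0.186, -0.25, -0.001), (380.0, -0.194, -0.249, 0.19), (381.0, -0.194, -0.25, 0.196)]
```

```bash
python3 - <<'E'
from h import *
for n in('top','side'):
    d=np.load(f'pics/{n}2.npz')['d']; P=pts(n,d); q=(P-C)@Rz.as_matrix()
    m=(abs(q[...,1]+.2475)<.03)&(q[...,2]>.05)&(q[...,0]<-.2)&(q[...,0]>-.34)
    a=q[m]; a=a[np.argsort(-a[:,0])]; print(n,a[:30:2].round(3).tolist())
    b=(a-[-.245,-.2475,.0945]); s=(b[:,0]-b[:,2])/2**.5; print('max along z tool',np.sort(s)[-8:].round(4))
E
```

```text
top [[-0.2, -0.277, 0.143], [-0.202, -0.276, 0.136], [-0.205, -0.27, 0.136], [-0.205, -0.275, 0.139], [-0.207, -0.266, 0.142], [-0.208, -0.271, 0.144], [-0.208, -0.275, 0.149], [-0.21, -0.267, 0.137], [-0.21, -0.27, 0.148], [-0.211, -0.275, 0.149], [-0.213, -0.265, 0.142], [-0.213, -0.269, 0.15], [-0.214, -0.275, 0.148], [-0.215, -0.271, 0.126], [-0.216, -0.272, 0.147]]
max along z tool [-0.0038 -0.0035 -0.003  -0.0028 -0.0027 -0.0016 -0.0007  0.0005]
side [[-0.202, -0.272, 0.137], [-0.204, -0.276, 0.145], [-0.205, -0.272, 0.143], [-0.207, -0.27, 0.142], [-0.207, -0.272, 0.149], [-0.209, -0.275, 0.148], [-0.21, -0.265, 0.139], [-0.211, -0.266, 0.148], [-0.211, -0.276, 0.152], [-0.212, -0.267, 0.14], [-0.213, -0.276, 0.147], [-0.214, -0.274, 0.125], [-0.215, -0.277, 0.141], [-0.216, -0.277, 0.125], [-0.264, -0.254, 0.131]]
max along z tool [-0.0058 -0.0011 -0.0007  0.0002  0.0007  0.0007  0.0011  0.002 ]
```

```bash
python3 - <<'E'
from h import *
for n in('top','side'):
  for k in (2,4) :
    d=np.load(f'pics/{n}{k}.npz')['d']; P=pts(n,d); q=(P-C)@Rz.as_matrix()
    t=np.array([-.245,-.2475,.0945]) if k==2 else np.array([-.1173,-.2496,.0956])
    b=q-t; s=(b[...,0]-b[...,2])/2**.5; p=(b[...,0]+b[...,2])/2**.5
    m=(abs(b[...,1])<.022)&(abs(p)<.03)&(s>-.07)&(s<.02)&(q[...,2]>.03)&(b[...,0]<.01)
    a=np.c_[s[m],p[m],b[m][:,1]]; a=a[np.argsort(-a[:,0])]; print(n,k,a[:40:2].round(3).tolist())
E
```

```text
top 2 [[-0.036, 0.008, 0.006], [-0.038, 0.009, -0.004], [-0.038, 0.01, -0.001], [-0.04, 0.009, 0.007], [-0.041, 0.002, 0.007], [-0.043, 0.011, 0.005], [-0.044, 0.008, -0.003], [-0.045, 0.008, -0.008], [-0.045, 0.006, 0.006], [-0.046, 0.005, -0.011], [-0.046, 0.006, -0.008], [-0.047, 0.014, -0.005], [-0.047, -0.003, 0.013], [-0.048, 0.002, 0.014], [-0.049, 0.007, 0.014], [-0.049, 0.004, -0.013], [-0.05, 0.009, -0.004], [-0.051, 0.004, 0.007], [-0.051, 0.012, -0.001], [-0.052, 0.007, -0.009]]
top 4 [[0.002, -0.025, 0.019], [-0.002, -0.022, 0.014], [-0.004, -0.021, 0.006], [-0.007, -0.019, 0.01], [-0.009, -0.018, 0.002], [-0.012, -0.018, -0.017], [-0.027, 0.003, 0.015], [-0.028, 0.004, 0.018], [-0.03, 0.004, 0.005], [-0.033, 0.007, 0.008], [-0.034, 0.006, -0.008], [-0.035, 0.008, 0.0], [-0.037, 0.009, -0.01], [-0.038, 0.009, -0.013], [-0.039, 0.003, -0.013], [-0.042, 0.013, -0.003], [-0.042, 0.011, 0.005], [-0.043, 0.006, 0.013], [-0.044, 0.012, -0.0], [-0.045, 0.006, 0.008]]
side 2 [[-0.039, 0.011, -0.003], [-0.039, 0.009, 0.006], [-0.04, 0.011, 0.002], [-0.043, 0.008, -0.01], [-0.046,
[... 176 characters left out ...]
0.006], [-0.05, 0.009, -0.013], [-0.052, 0.012, 0.003], [-0.053, 0.009, 0.009], [-0.054, 0.012, 0.001], [-0.057, 0.005, 0.013], [-0.057, 0.011, 0.003], [-0.057, 0.013, -0.005], [-0.058, 0.007, 0.009]]
side 4 [[0.008, -0.027, 0.019], [0.005, -0.026, 0.012], [0.002, -0.026, -0.003], [-0.002, -0.022, -0.005], [-0.003, -0.021, 0.003], [-0.005, -0.017, 0.015], [-0.007, -0.016, 0.008], [-0.01, -0.012, 0.013], [-0.013, -0.007, 0.013], [-0.015, -0.002, 0.021], [-0.018, -0.003, 0.011], [-0.02, -0.003, 0.004], [-0.021, 0.002, 0.011], [-0.025, 0.005, 0.021], [-0.028, 0.005, 0.006], [-0.029, 0.009, 0.018], [-0.031, 0.007, -0.012], [-0.033, 0.008, -0.019], [-0.035, 0.011, 0.013], [-0.036, 0.014, -0.003]]
```

The fingertips actually end about 35 mm short of the reported TCP, which matches the door contact, so about 8 mm of travel remains.

Request:
arm_command(
  increments=[
    {"dx":-0.15,"dy":0,"dz":0.15,"wx":0,"wy":0,"wz":0,"grip":0},
    {"dx":-0.3,"dy":0,"dz":0.3,"wx":0,"wy":0,"wz":0,"grip":0},
    {"dx":-0.4,"dy":0,"dz":0.4,"wx":0,"wy":0,"wz":0,"grip":0},
    {"dx":-0.5,"dy":0,"dz":0.5,"wx":0,"wy":0,"wz":0,"grip":0},
    {"dx":-0.5,"dy":0,"dz":0.5,"wx":0,"wy":0,"wz":0,"grip":0},
  ],
)

```text
clock: 6.1
eef_pos: [0.6434, -0.2244, 0.0957]
tool_rot: [-0.035, 0.923, 0.014, 0.382]
ft_force: [-0.4, -0.3, 0.2]
grip_width: 0.0
grasp_force: 0.0
```

Request:
arm_command(
  increments=[
    {"dx":-0.1,"dy":0,"dz":0.1,"wx":0,"wy":0,"wz":0,"grip":0},
    {"dx":-0.1,"dy":0,"dz":0.1,"wx":0,"wy":0,"wz":0,"grip":0},
  ],
)

```text
clock: 6.3
eef_pos: [0.6447, -0.2243, 0.0956]
tool_rot: [-0.035, 0.923, 0.014, 0.382]
ft_force: [-0.7, 0.1, 0.0]
grip_width: -0.0001
grasp_force: 0.0
```

Request:
arm_command(
  increments=[
    {"dx":-0.1,"dy":0,"dz":0.1,"wx":0,"wy":0,"wz":0,"grip":0},
    {"dx":-0.1,"dy":0,"dz":0.1,"wx":0,"wy":0,"wz":0,"grip":0},
  ],
)

```text
clock: 6.5
eef_pos: [0.6455, -0.2243, 0.0954]
tool_rot: [-0.035, 0.923, 0.014, 0.382]
ft_force: [-4.0, -0.6, 2.0]
grip_width: 0.0001
grasp_force: 1.6
```

Request:
arm_command(
  increments=[
    {"dx":-0.05,"dy":0,"dz":0.05,"wx":0,"wy":0,"wz":0,"grip":0},
    {"dx":-0.05,"dy":0,"dz":0.05,"wx":0,"wy":0,"wz":0,"grip":0},
  ],
)

```text
clock: 6.7
eef_pos: [0.6457, -0.2243, 0.0953]
tool_rot: [-0.034, 0.924, 0.014, 0.382]
ft_force: [-8.5, -0.3, 4.8]
grip_width: -0.0001
grasp_force: 4.1
```

Request:
arm_command(
  increments=[
    {"dx":1,"dy":0,"dz":-1,"wx":0,"wy":0,"wz":0,"grip":0},
    {"dx":3,"dy":0,"dz":-3,"wx":0,"wy":0,"wz":0,"grip":0},
    {"dx":4,"dy":0,"dz":-4.5,"wx":0,"wy":0,"wz":0,"grip":0},
    {"dx":3.5,"dy":-2.5,"dz":-5,"wx":0,"wy":0,"wz":0,"grip":0},
    {"dx":3.5,"dy":-5,"dz":-5,"wx":0,"wy":0,"wz":0,"grip":0},
    {"dx":3.5,"dy":-5,"dz":-5,"wx":0,"wy":0,"wz":0,"grip":0},
  ],
)

```text
clock: 7.3
eef_pos: [0.5914, -0.2826, 0.1083]
tool_rot: [-0.034, 0.923, 0.012, 0.384]
ft_force: [-0.1, -0.5, 0.1]
grip_width: -0.0004
grasp_force: 0.0
```

```bash
python3 - <<'E'
from h import *
inc(cab=[-.16,-.3005,.1035])
im,d=snap('top','top6'); im2,d2=snap('side','side6')
for n,dd in(('top',d),('side',d2)):
    q=(pts(n,dd)-C)@Rz.as_matrix(); m=(q[...,2]>.11)&(q[...,2]<.155)&(q[...,1]<-.26)&(q[...,1]>-.34)&(q[...,0]<-.124)&(q[...,0]>-.15)
    a=q[m]; print(n,len(a),a.min(0) if len(a) else'',np.median(a,0) if len(a) else '')
w=np.hstack([cv2.resize(im[175:285,290:430],None,fx=2.8,fy=2.8,interpolation=3),cv2.resize(im2[110:220,280:420],None,fx=2.8,fy=2.8,interpolation=3)]); cv2.imwrite('pics/w6.png',w[:,:,::-1])
E
```

```text
t 7.3 q [-0.7   0.28 -0.56  0.11  0.52 -0.61] cab [-0.1602 -0.3036  0.1083] F [-0.1 -0.5  0.1] w -0.00043126310457160564
target [ 0.591 -0.279  0.104] cm [0.33 0.31 0.35] rot [-0.006  0.003 -0.001]
top 58 [-0.14179218 -0.31282583  0.12814585] [-0.13487036 -0.29682088  0.14348634]
side 39 [-0.14081602 -0.31030731  0.12888734] [-0.13504508 -0.2971507   0.14424211]
```

View pics/w6.png

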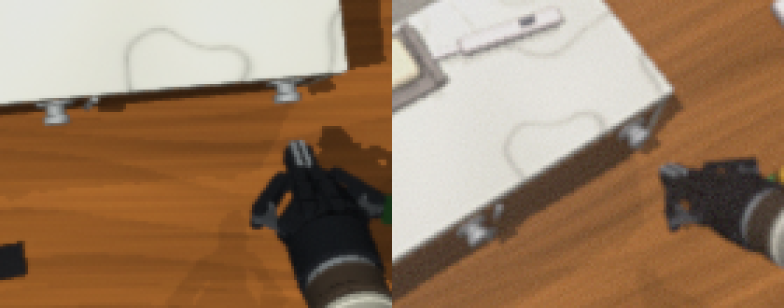

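The door is flush and its button stands out at (286,92), with the gripper clear in front of it. Next I align with the button and approach.

Request:
arm_command(
  increments=[
    {"dx":-0.3,"dy":0.5,"dz":1,"wx":0,"wy":0,"wz":0,"grip":0},
    {"dx":-1,"dy":0.55,"dz":1.7,"wx":0,"wy":0,"wz":0,"grip":0},
    {"dx":-1.75,"dy":0.55,"dz":2.45,"wx":0,"wy":0,"wz":0,"grip":0},
    {"dx":-1.75,"dy":0.55,"dz":2.45,"wx":0,"wy":0,"wz":0,"grip":0},
  ],
)

```text
clock: 7.8
eef_pos: [0.6218, -0.27, 0.1018]
tool_rot: [-0.036, 0.923, 0.014, 0.383]
ft_force: [0.7, 0.7, -0.2]
grip_width: -0.0003
grasp_force: 0.0
```

```bash
python3 - <<'E'
from h import *
inc(cab=[-.1075,-.298,.1035])
E
```

```text
t 7.8 q [-0.65  0.32 -0.53  0.08  0.49 -0.56] cab [-0.1289 -0.2934  0.1018] F [ 0.8  0.6 -0.2] w -0.0003084662414424003
target [ 0.643 -0.273  0.104] cm [-1.63 -0.47  1.39] rot [0.    0.001 0.002]
```

Request:
arm_command(
  increments=[
    {"dx":-0.2,"dy":-0.4,"dz":0.1,"wx":0,"wy":0,"wz":0,"grip":0},
    {"dx":-0.4,"dy":-0.4,"dz":0.2,"wx":0,"wy":0,"wz":0,"grip":0},
    {"dx":-0.5,"dy":-0.4,"dz":0.3,"wx":0,"wy":0,"wz":0,"grip":0},
    {"dx":-0.65,"dy":-0.4,"dz":0.45,"wx":0,"wy":0,"wz":0,"grip":0},
  ],
)

```text
clock: 8.2
eef_pos: [0.6277, -0.2745, 0.1027]
tool_rot: [-0.035, 0.923, 0.014, 0.382]
ft_force: [-0.6, 0.1, -0.1]
grip_width: -0.0003
grasp_force: 0.0
```

Request:
arm_command(
  increments=[
    {"dx":-0.15,"dy":0,"dz":0.15,"wx":0,"wy":0,"wz":0,"grip":0},
    {"dx":-0.3,"dy":0,"dz":0.3,"wx":0,"wy":0,"wz":0,"grip":0},
    {"dx":-0.45,"dy":0,"dz":0.45,"wx":0,"wy":0,"wz":0,"grip":0},
  ],
)

```text
clock: 8.5
eef_pos: [0.6339, -0.274, 0.1026]
tool_rot: [-0.035, 0.923, 0.014, 0.382]
ft_force: [-3.3, 0.2, 0.9]
grip_width: 0.0002
grasp_force: 1.7
```

```bash
python3 - <<'E'
from h import *
inc(cab=[-.1075,-.298,.1035])
E
```

```text
t 8.5 q [-0.64  0.33 -0.5   0.09  0.48 -0.55] cab [-0.1171 -0.2983  0.1026] F [-3.3  0.4  0.9] w 0.00017479464320817553
target [ 0.643 -0.273  0.104] cm [-0.75  0.03  0.61] rot [-0.001 -0.001 -0.001]
```

Sliding at 3.3 N, as expected. About 10 mm is left.

Request:
arm_command(
  increments=[
    {"dx":-0.15,"dy":0,"dz":0.15,"wx":0,"wy":0,"wz":0,"grip":0},
    {"dx":-0.3,"dy":0,"dz":0.3,"wx":0,"wy":0,"wz":0,"grip":0},
    {"dx":-0.45,"dy":0,"dz":0.45,"wx":0,"wy":0,"wz":0,"grip":0},
    {"dx":-0.55,"dy":0,"dz":0.55,"wx":0,"wy":0,"wz":0,"grip":0},
  ],
)

```text
clock: 8.9
eef_pos: [0.6421, -0.2734, 0.1026]
tool_rot: [-0.035, 0.923, 0.014, 0.382]
ft_force: [-3.3, -0.6, 1.7]
grip_width: 0.0003
grasp_force: 1.6
```

Request:
arm_command(
  increments=[
    {"dx":-0.1,"dy":0,"dz":0.1,"wx":0,"wy":0,"wz":0,"grip":0},
    {"dx":-0.1,"dy":0,"dz":0.1,"wx":0,"wy":0,"wz":0,"grip":0},
  ],
)

```text
clock: 9.1
eef_pos: [0.6433, -0.2732, 0.1026]
tool_rot: [-0.035, 0.923, 0.014, 0.382]
ft_force: [-3.4, -0.2, 1.7]
grip_width: -0.0001
grasp_force: 1.6
```

Request:
arm_command(
  increments=[
    {"dx":-0.08,"dy":0,"dz":0.08,"wx":0,"wy":0,"wz":0,"grip":0},
    {"dx":-0.08,"dy":0,"dz":0.08,"wx":0,"wy":0,"wz":0,"grip":0},
  ],
)

```text
clock: 9.3
eef_pos: [0.6435, -0.2732, 0.1024]
tool_rot: [-0.034, 0.924, 0.014, 0.382]
ft_force: [-9.5, -0.8, 4.5]
grip_width: -0.0002
grasp_force: 4.7
```

It stopped hard at 9.5 N, exactly at the predicted home depth. Now backing off and up.

Request:
arm_command(
  increments=[
    {"dx":0.7,"dy":0,"dz":-0.7,"wx":0,"wy":0,"wz":0,"grip":0},
    {"dx":2.1,"dy":0,"dz":-2.1,"wx":0,"wy":0,"wz":0,"grip":0},
    {"dx":1.4,"dy":0.5,"dz":-5,"wx":0,"wy":0,"wz":0,"grip":0},
    {"dx":0,"dy":1,"dz":-8,"wx":0,"wy":0,"wz":0,"grip":0},
    {"dx":-1,"dy":1,"dz":-12,"wx":0,"wy":0,"wz":0,"grip":0},
    {"dx":-2,"dy":1,"dz":-16,"wx":0,"wy":0,"wz":0,"grip":0},
    {"dx":-2,"dy":1,"dz":-16,"wx":0,"wy":0,"wz":0,"grip":0},
  ],
)

```text
clock: 10.0
eef_pos: [0.5461, -0.2726, 0.2373]
tool_rot: [-0.036, 0.922, 0.011, 0.386]
ft_force: [0.0, -1.8, 0.8]
grip_width: -0.0
grasp_force: 0.0
```

```bash
python3 - <<'E'
from h import *
inc(cab=[-.25,-.3,.2]); im,d=snap('top','top7'); im2,d2=snap('side','side7')
for n,dd in(('top',d),('side',d2)):
    q=(pts(n,dd)-C)@Rz.as_matrix(); m=(q[...,2]>.11)&(q[...,2]<.155)&(q[...,1]<-.26)&(q[...,1]>-.34)&(q[...,0]<-.122)&(q[...,0]>-.15)
    print(n,m.sum(),q[m].min(0) if m.any() else '')
w=np.hstack([cv2.resize(im[120:290,130:470],None,fx=1.17,fy=1.17),cv2.resize(im2[80:250,120:460],None,fx=1.17,fy=1.17)]); cv2.imwrite('pics/w7.png',w[:,:,::-1])
E
```

```text
t 10.0 q [-0.76  0.03 -0.46  0.48  0.55 -0.66] cab [-0.2046 -0.2902  0.2373] F [-0.1 -1.8  0.8] w -7.670815813499145e-06
target [ 0.502 -0.286  0.2  ] cm [ 5.85 -0.96 -0.61] rot [-0.007  0.008  0.004]
top 28 [-0.12733353 -0.31359374  0.12784709]
side 21 [-0.12597536 -0.31438687  0.12616841]
```

View pics/w7.png

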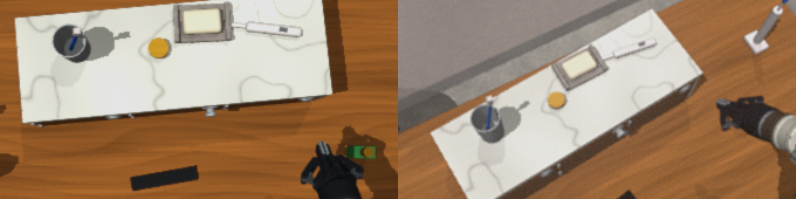

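The right door is flush and its button now sits about 6 mm proud (home). The middle button still stands out at (210,112), nothing else has moved, and the gripper is clear. Handing in after settling.

Request:
arm_command(
  increments=[
    {"dx":0,"dy":0,"dz":0,"wx":0,"wy":0,"wz":0,"grip":0},
    {"dx":0,"dy":0,"dz":0,"wx":0,"wy":0,"wz":0,"grip":0},
    {"dx":0,"dy":0,"dz":0,"wx":0,"wy":0,"wz":0,"grip":0},
  ],
)

```text
clock: 10.4
eef_pos: [0.5448, -0.2698, 0.2281]
tool_rot: [-0.035, 0.924, 0.015, 0.381]
ft_force: [-0.2, 0.1, 0.2]
grip_width: 0.0001
grasp_force: 0.0
```

```bash
python3 -c "
from workcell import job; print(job.job_done())"
```

```text
the job is handed in; nothing more can be done
None
```

I shut the ajar door (the right-hand one), then pressed its latch button fully home, with no more than about 10 N read at the wrist; the final pictures showed nothing else moved, and the job is handed in, though it returned no verdict.

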